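# Stamp a silver tag with the spring stamping machine

### The arm

A 6-joint arm with a two-finger parallel gripper is mounted at the origin on the work surface. World frame = base frame: x ahead of the robot, y to its left, z up, the work surface at z = 0. Lengths are in m, angles in degrees, forces in N, time in s.
With the tool pointing down it reaches from about 0.4 to 0.825 m from the base axis. Payload 7 kg.
Tool frame: the origin (TCP) lies midway between the tips of the shut fingers; the grasp point (between the pads) lies 19 mm behind it (grip_depth is the distance from the TCP to the grasp point, in m); z points along the fingers, y is the direction in which the jaws open and shut (so a half turn about z gives the same grasp; the last joint's range is limited). The gripper opens to 88 mm and grips with 3 to 60 N. Pads are 19 mm wide; open, the fingers measure 130 mm over their backs; the gripper's body (78 mm by 193 mm) begins 47 mm behind the grasp point.
Start: joints at [81.538, 20.546, 0.682, 0, -70.136, -16.507], TCP at [0.285, 0.612, 0.227] pointing down, gripper open.
Joint ranges: [-176.03, 176.03], [-82.01, 121.73], [-58.28, 71.71], [-173.87, 95.51], [-174.79, -0.11], [-173.66, 173.66]. Speed limits (degrees/s): [136.94, 136.94, 172.46, 180, 180, 180].

### API

Orientations are given as [roll, pitch, yaw] about the fixed x, y, z axes, in that order (R = Rz(yaw) Ry(pitch) Rx(roll)).
In Python, from plant import * gives the robot as it stands.
- The arm moves only by the shell command python3 -m inch 'ROWS'. ROWS is JSON, a list of rows, each an object of numbers: "ax", "ay", "az": the turn, a rotation vector about the tool's x, y, z in degrees; "dx", "dy", "dz": the shift along the tool's x, y, z in mm; "fingers": the finger opening in mm, from 0 to 87.6. In form: [{"ax": .., "ay": .., "az": .., "dx": .., "dy": .., "dz": .., "fingers": ..}, ...]. A call has 1 to 8 rows; each row is the pose to reach, as a shift and turn from the pose commanded when the call began, along the tool's axes at that moment; what a row does not reach only later rows make up. A row lasts 1/8 s, in which the tool goes at most 62.5 mm and 10.7 degrees, less where a joint would pass 70% of its speed; a pose out of reach is approached as far as the arm can. A call with a gripper value outside its range is refused whole. The fingers move at their own pace and stop on an object; the grip force is fixed at half the most. Time passes only in rows, so rows that repeat a pose let the fingers close. It gives the time, the measured TCP pose, the force and the opening at its end, in the units of the state.
- get_obs(): the state, without advancing time (a new reading comes with each control period).
- snapshot(name): name is "side" or "top" or "wrist"; returns a dict with "image" (384x512x3 uint8, red, green, blue), "fx", "fy", "cx", "cy" (pixels), "k1" (the pictures are not rectified: a ray, as slopes to the right and down, at radius r is drawn at 1 + k1 r^2 times it, then the intrinsics apply), "rvec" (rotation vector, rad) and "tvec" (3), from world to camera coordinates, as OpenCV has them. Camera axes: x right, y down, z forward; pixel columns grow to the right and rows downward; lengths in m; the calibration is good to about 2 mm. A picture is of the moment at which its call begins. There is no depth.
- close_job(): hands the job in, once; it reports no verdict.
Trained networks look in the newest picture that a camera, given by its name, has taken for a name from the list of things; names that differ only in an ending like _2 or _b are one class to them, and where a whole thing is asked for, a point or a joint stands for the part that bears it (a point fixed in the world has none). Each returns a list of dicts, best first, with "score" (0 to 1); they miss things now and then, are a little off and sometimes report something else, mostly with a low value. They report only what shows in the picture. A call takes as long as a camera call. They do not tell look-alikes from the thing itself.
- search_frame(target, camera): "bbox" ([centre column, centre row, width, height] in pixels, round what is visible of it).
- trace(target, camera): "mask" (384x512 bool, what is visible of it) and "bbox" ([centre column, centre row, width, height] in pixels, round what is visible of it).
- landmark_of(target, camera): "position" ([column, row] in pixels: a listed point, or the origin of a listed thing).
The state is a dict: "clock": time; "joint_pos": joint angles; "qvel": joint speeds; "tau": joint torques, N m; "tool_pos": TCP position; "orientation": TCP orientation; "force": force on the tool from outside, world axes, zero at the start; "moment": the same for the moment, N m; "opening": finger opening in m.
Only numpy, scipy, OpenCV 4.12 (cv2) and the standard library are available. Lean on these libraries where they do the work, as an engineer would, in place of code of your own. Each camera call takes 0.05 s, during which the arm holds its last target.

### The job

Stamp the silver tag: push the work slide gently and fully home under the stamp, then draw the striker's black knob straight up until the sear catches, feeling for the catch and not hauling it hard against the cap, and let go of the knob once it stands by itself. Then press the red trip pad gently until the striker fires and drives the stamp down onto the tag, and let the pad come back up. Do not let the knob fly back uncaught, do not push on the stamp itself, and leave everything else on the bench alone.

Things in the scene. Friction and masses are not known exactly. Their poses are not given: they have to be found in the camera images.
- stamper: Spring stamping machine, dark green cast iron, bolted down: base plate 180 x 110 x 18 mm, square column at its back (top 172 mm up), head arm, upright barrel 30 mm across. Origin on the bench directly below the barrel's axis; its x points from the slide's end plate to the column (away from the robot at yaw 0), y left, z up. All heights given here are above the bench.
- striker: Black knurled pull knob of the sprung striker, upright cylinder 26 mm across, 26 mm tall; the point is its centre, on the barrel axis, 226 mm up at the start; 18 mm free under it, round an 8 mm rod. Drawn straight up it pulls 3 N, growing 0.33 N per mm. The sear catches at 22 to 39 mm of draw. Uncaught, it flies home if let go. After a full blow it rests 6 mm lower than at the start.
- cap: Brass cap closing the top of the barrel, 33 mm across, fixed; origin at the centre of its underside, 186 mm up; top 195 mm up. Where the sear catches differs every time: it hangs on a collar clamped on the rod inside the barrel, out of sight. Some 3 mm past the catch the collar meets the inside of the cap, a hard stop.
- trip: Trip lever on the machine's right (-y) side, steel; origin on its pivot, 19 mm right of the barrel axis, 135 mm up, hinge along the machine's x. Pressed, it pushes the sear out from under the collar. It stays still while the knob is drawn: the sear's catch is only felt, a drag of 1 to 3 N that comes and goes. Once caught, the knob eased down stands on the sear and its pull is gone; uncaught it still pulls.
- trip_pad (a point): Centre of the top of the red pad on the trip lever's arm, 22 x 26 x 6 mm, 92 mm right of the barrel axis and 141 mm up at rest; pressed straight down. With the striker caught it takes 4 to 6 N and fires after some 8 mm; at about 17 mm it meets a hard stop. A spring lifts it again.
- stamp: Steel stamp, a square 8 mm shank under the barrel, held up in its guide by a friction ring; origin at the centre of its face, 56 mm up at the start, 50 mm when a blow has driven it down onto the tag, where it stays.
- nest: Aluminium work slide, 110 x 44 x 10 mm, with the silver tag (30 x 18 x 2 mm) clamped in it between brass jaws; origin under the tag's centre at the slide's underside, 38 mm up. It runs along the machine's x with 3 N of friction; it starts drawn out 34 to 46 mm towards -x and is home, at a hard stop, when its origin is on the barrel axis.
- nest_tab (a point): Centre of the outer (-x) face of the slide's upright end plate, 62 mm up; the plate is 40 mm wide, 8 mm thick and reaches from 38 to 74 mm up; the face stands 84 mm to the -x side of the slide's origin. Pushed towards +x it sends the slide home.
- jar_a: Amber glass pot with a black lid, 42 mm across, 52 mm tall, origin under its centre. Leave alone.
- jar_b: Clear glass pot with a metal lid, 38 mm across, 45 mm tall, origin under its centre. Leave alone.
- tag_tray: Dark wooden tray of silver tags, 90 x 120 x 18 mm, origin under its centre. Leave alone.
- loupe: Folding steel loupe, about 26 x 50 x 26 mm, origin under its lens. Leave alone.
- ring_clamp: Wooden ring clamp with a brass band, 130 x 26 x 33 mm, lying along its x, origin under its centre. Leave alone.
- hammer: Small hammer with a wooden handle, 220 mm long, lying along its x. Leave alone.
- bench_block: Square steel bench block, 65 x 65 x 20 mm, origin under its centre. Leave alone.
Things that resemble listed ones, but are neither listed nor needed, are in the scene too. Leave any orange or pink look-alike of the stamper alone.

How it is judged (in metres and radians):
On the way, in this order (a step that is already met when the one before it is completed fails the run):
1. the work slide is pushed fully home under the stamp (within 2 mm of its end stop) with the striker still down and the stamp still up (x of nest in the frame of stamper above -0.002 m and z of stamp in the frame of stamper above 0.0545 m and z of striker in the frame of stamper below 0.232 m), for 0.2 s.
2. the striker stands drawn, held up by the sear alone, the gripper off the knob, the stamp still up and the slide still home (z of striker in the frame of stamper above 0.245 m and z of stamp in the frame of stamper above 0.0545 m and x of nest in the frame of stamper above -0.002 m and contact force between the fingers and striker below 0.1 N and linear speed of striker below 0.02 m/s), for 0.3 s.
3. the trip lever is pressed and the blow has driven the stamp down onto the tag, nothing touching the knob, the slide still home (z of trip_pad in the frame of stamper below 0.138 m and z of stamp in the frame of stamper below 0.0512 m and x of nest in the frame of stamper above -0.002 m and contact force between the fingers and striker below 0.1 N).
At the end, for the whole second after the job is handed in: The slide is home (within 2 mm), the stamp is down on the tag (face at most 1.2 mm above its lowest point), the striker is at rest on it with the knob at least 4 mm lower than at the start, and the trip pad is back up (within 2 mm) (x of nest in the frame of stamper above -0.002 m and z of stamp in the frame of stamper below 0.0512 m and z of striker in the frame of stamper below 0.222 m and z of trip_pad in the frame of stamper above 0.139 m and linear speed of striker below 0.02 m/s); the robot touches nothing.
It fails at once if the striker is hauled against the cap at the top of its draw with more than 15 N (contact force between striker and cap above 15 N).
It fails at once if the striker flies home without the trip lever being pressed (the knob slips or is let go before the sear has caught) (linear speed of striker above 0.25 m/s and z of trip_pad in the frame of stamper above 0.138 m).
It fails at once if the trip lever or the work slide is rammed: pushed with more than 30 N (contact force between the fingers and trip above 30 N or contact force between the fingers and nest above 30 N).
It fails at once if the robot pushes on the stamp itself (contact force between any of the fingers, the arm and stamp above 1 N).
It fails at once if one of the other things on the bench is moved by more than 15 mm (distance of any of jar_a, jar_b, tag_tray, loupe, ring_clamp, hammer, bench_block from where it was at the start of the episode above 0.015 m).
It also fails if it takes over 72 s, if anything falls off the work surface, if the arm or the gripper's body presses on something with over 40 N, if the wrist force passes 120 N, or if a joint passes its speed limit or range.

## Working session

There is one attempt and no reset: what is moved stays moved. The work goes in short steps, Python scripts to look and compute and a shell command to move; the robot and the scene stay as the last step left them, time stands still between calls to the robot, and variables do not carry over. Pictures are saved under pics/ and viewed, and the job is handed in when it is done.

```bash
ls; mkdir -p pics; cat > h.py <<'E'
from plant import *
import numpy as np, cv2
def snap(c,name=None):
    s=snapshot(c)
    if name: cv2.imwrite('pics/'+name+'.png',cv2.cvtColor(s['image'],cv2.COLOR_RGB2BGR))
    return s
def cam(s):
    R=cv2.Rodrigues(np.array(s['rvec'],float))[0]; return R,np.array(s['tvec'],float).ravel()
def proj(s,P):
    R,t=cam(s);p=R@np.array(P,float)+t;x,y=p[0]/p[2],p[1]/p[2];k=1+s['k1']*(x*x+y*y)
    return np.array([s['fx']*x*k+s['cx'],s['fy']*y*k+s['cy']])
def ray(s,uv):
    K=np.array([[s['fx'],0,s['cx']],[0,s['fy'],s['cy']],[0,0,1.]])
    q=cv2.undistortPoints(np.array([[uv]],float),K,np.array([s['k1'],0,0,0.]))[0,0]
    R,t=cam(s);d=R.T@np.array([q[0],q[1],1]);return -R.T@t,d/np.linalg.norm(d)
def atz(s,uv,z):
    o,d=ray(s,uv);return o+d*(z-o[2])/d[2]
def tri(rs):
    A=0;b=0
    for o,d in rs:
        M=np.eye(3)-np.outer(d,d);A=A+M;b=b+M@o
    p=np.linalg.solve(A,b);return p,[np.linalg.norm(np.cross(p-o,d)) for o,d in rs]
E
python3 - <<'E'
from h import *
print(get_obs())
S={c:snap(c,c+'0') for c in('top','side','wrist')}
for c in S:
  print(c,{k:v for k,v in S[c].items() if k!='image'})
  for t in('stamper','striker','cap','trip','trip_pad','nest','nest_tab','stamp'):
    print(t,[(round(r['score'],2),np.round(r['position'],1).tolist()) for r in landmark_of(t,c)][:4])
E
```

```text
pics
{'clock': 0.0, 'joint_pos': array([ 8.15378964e+01,  2.05927322e+01,  6.33706634e-01, -1.89271332e-02,
       -7.01337463e+01, -1.65054370e+01]), 'qvel': array([-0.07099106,  0.03497078, -0.05103934,  0.0155946 ,  0.0457556 ,
       -0.00072538]), 'tau': array([-3.92526545e-04, -5.82717705e+01,  2.93058264e+01,  6.99741304e+00,
        6.99909084e-03, -1.47222440e-04]), 'tool_pos': array([0.28476364, 0.61146991, 0.22561127]), 'orientation': array([ 1.79905996e+02, -9.30011585e-03, -2.49739793e+01]), 'force': array([-0.32115283,  0.15278829,  0.10386577]), 'moment': array([ 0.06735111,  0.01461997, -0.02670474]), 'opening': 0.08753031097459271}
top {'fx': 356.0448836730299, 'fy': 356.0448836730299, 'cx': 252.91498122551408, 'cy': 185.55074655670595, 'k1': -0.004606606475768225, 'rvec': array([ 2.12204938, -2.18047828,  0.14717421]), 'tvec': array([0.0103291 , 0.52068324, 1.21067072])}
stamper [(0.97, [248.2, 159.9]), (0.95, [172.4, 254.5]), (0.67, [289.6, 232.7]), (0.58, [366.7, 208.4])]
striker [(0.52, [295.2, 238.4]), (0.52, [158.6, 256.9]), (0.44, [251.1, 151.5])]
cap [(0.59, 
[... 909 characters left out ...]
3, [191.1, 134.2]), (0.24, [287.8, 208.4])]
trip [(0.62, [288.2, 208.8]), (0.56, [197.7, 244.3]), (0.51, [190.4, 147.0])]
trip_pad [(0.67, [291.3, 225.2]), (0.64, [189.6, 164.4]), (0.47, [193.9, 256.9])]
nest [(0.94, [275.2, 222.3]), (0.93, [207.3, 253.2]), (0.66, [194.0, 164.2])]
nest_tab [(0.79, [178.2, 247.6]), (0.58, [249.7, 219.2]), (0.43, [286.3, 226.9])]
stamp []
wrist {'fx': 345.6874470407641, 'fy': 345.6874470407641, 'cx': 254.74118140771887, 'cy': 186.23425670593127, 'k1': -0.007994338827604964, 'rvec': array([-1.59064359,  2.49599401,  0.3675575 ]), 'tvec': array([ 0.67421022, -0.03582934,  0.39350041])}
stamper []
striker []
cap []
trip []
trip_pad []
nest []
nest_tab []
stamp []
```

View pics/top0.png

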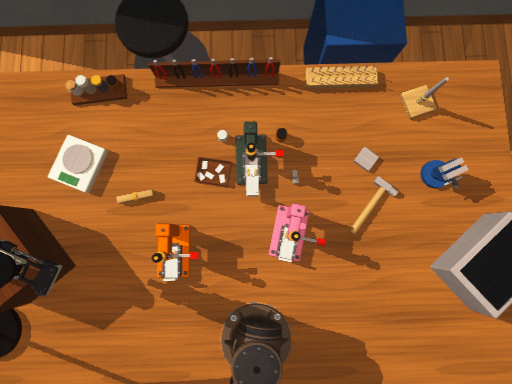

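View pics/side0.png

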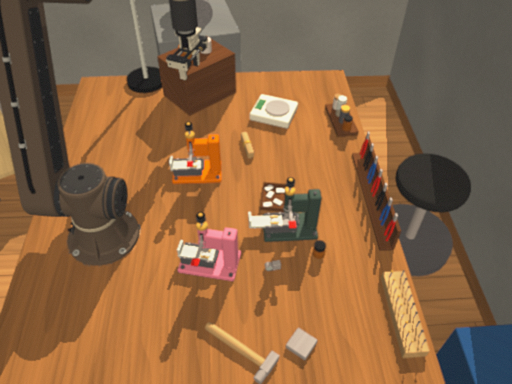

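```bash
python3 - <<'E'
import cv2
a=cv2.imread('pics/top0.png');b=cv2.imread('pics/side0.png')
cv2.imwrite('pics/topc.png',cv2.resize(a[120:300,120:390],None,fx=2.9,fy=2.9,interpolation=cv2.INTER_CUBIC))
cv2.imwrite('pics/sidec.png',cv2.resize(b[100:290,140:340],None,fx=3.1,fy=3.1,interpolation=cv2.INTER_CUBIC))
E
```

```text
(no output)
```

View pics/topc.png

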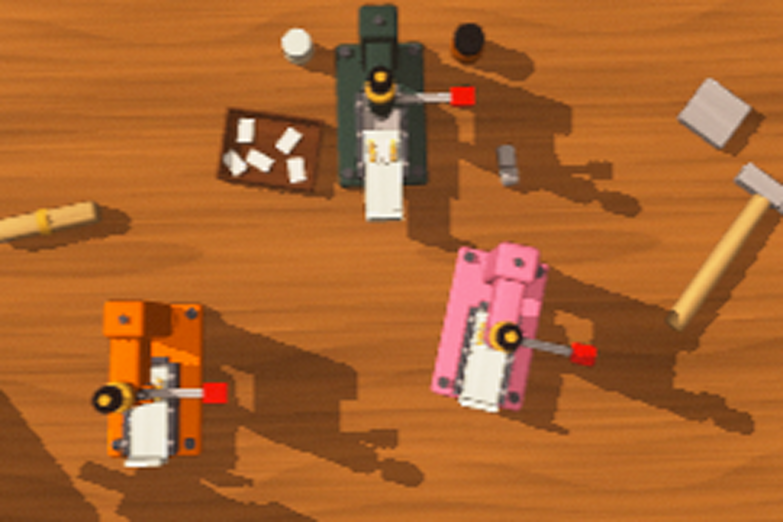

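View pics/sidec.png

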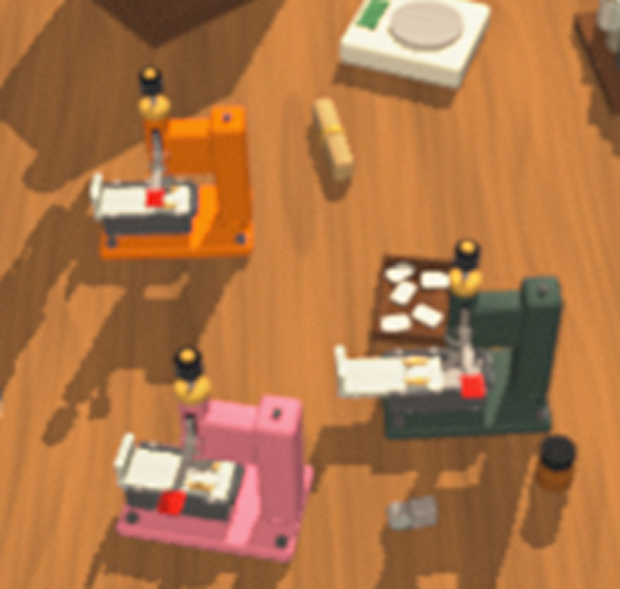

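```bash
python3 - <<'E'
from h import *
T=snap('top');S=snap('side')
for n,a,b in(('striker',[251.1,151.5],[289.6,184.1]),('cap',[248,150],[288.3,193.4]),('pad',[277.6,156.6],[291.3,225.2]),('tab',[248,196.8],[249.7,219.2])):
    p,e=tri([ray(T,a),ray(S,b)]);print(n,p.round(4),np.round(e,4))
b=atz(T,[248.2,159.9],0);print(b, atz(S,[288.1,226.7],0))
print(proj(T,[0,0,0]),proj(T,get_obs()['tool_pos']))
E
```

```text
striker [ 6.049e-01 -3.000e-04  2.179e-01] [0.0049 0.0049]
cap [0.6129 0.0087 0.1688] [0.0035 0.0035]
pad [ 0.6067 -0.0867  0.1266] [0.0047 0.0047]
tab [0.485  0.0147 0.0393] [0.0037 0.0037]
[0.62017679 0.01067953 0.        ] [0.61874714 0.00755039 0.        ]
[255.95006529 338.54740909] [ 41.29466678 263.45947139]
```

```bash
cat >> h.py <<'E'
from scipy.spatial.transform import Rotation as Ro
def goto(p,yaw,o=None):
    o=o or get_obs();R=Ro.from_euler('xyz',o['orientation'],degrees=True)
    T=Ro.from_euler('xyz',[180,0,yaw],degrees=True)
    d=R.inv().apply(np.array(p)-o['tool_pos'])*1000
    print('shift',d.round(1),'turn',(R.inv()*T).as_rotvec(degrees=True).round(1))
E
python3 - <<'E'
from h import *
s=snap('wrist');R,t=cam(s);o=get_obs();RT=Ro.from_euler('xyz',o['orientation'],degrees=True)
print('cam in tool',RT.inv().apply(-R.T@t-o['tool_pos']).round(4)); print('axes in tool\n',(RT.inv().as_matrix()@R.T).round(3))
goto([0.40,0.009,0.32],0)
E
```

```text
cam in tool [ 0.0796 -0.0002 -0.16  ]
axes in tool
 [[ 0.    -0.957 -0.29 ]
 [ 1.     0.     0.   ]
 [-0.    -0.29   0.957]]
shift [358.8 498.  -93.4] turn [  0.   0. -25.]
```

View pics/wrist0.png

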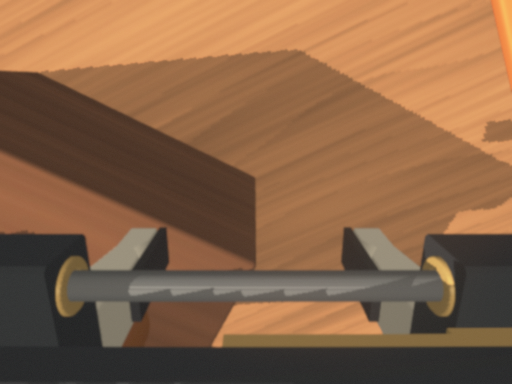

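```bash
python3 -m inch '[{"dz":-62},{"dz":-124},{"dx":351,"dy":433,"dz":-124,"az":-25},{"dx":351,"dy":433,"dz":-124,"az":-25},{"dx":351,"dy":433,"dz":-124,"az":-25},{"dx":351,"dy":433,"dz":-124,"az":-25},{"dx":351,"dy":433,"dz":-124,"az":-25},{"dx":351,"dy":433,"dz":-124,"az":-25}]'; python3 - <<'E'
from h import *
goto([0.42,0.07,0.35],0)
E
```

```text
shift [ 351.2  434.2 -123.4] turn [  0.   0. -25.]$[0]: bad value
```

```bash
python3 -m inch '[{"ax":0,"ay":0,"az":0,"dx":0,"dy":0,"dz":-62,"fingers":87},{"ax":0,"ay":0,"az":0,"dx":0,"dy":0,"dz":-124,"fingers":87},{"ax":0,"ay":0,"az":-25,"dx":351,"dy":433,"dz":-124,"fingers":87},{"ax":0,"ay":0,"az":-25,"dx":351,"dy":433,"dz":-124,"fingers":87},{"ax":0,"ay":0,"az":-25,"dx":351,"dy":433,"dz":-124,"fingers":87},{"ax":0,"ay":0,"az":-25,"dx":351,"dy":433,"dz":-124,"fingers":87},{"ax":0,"ay":0,"az":-25,"dx":351,"dy":433,"dz":-124,"fingers":87},{"ax":0,"ay":0,"az":-25,"dx":351,"dy":433,"dz":-124,"fingers":87}]'; python3 - <<'E'
from h import *
goto([0.42,0.07,0.35],0);print(get_obs()['joint_pos'].round(1))
E
```

```text
clock: 2.5
tool_pos: [0.3761, 0.2461, 0.3509]
orientation: [-179.9, -0.0, 0.1]
force: [1.2, 0.2, 0.7]
opening: 0.0868
shift [ 43.7 176.2   0.8] turn [-0.1 -0.   0.1]
[ 58.5  -5.  -13.6   0.  -81.4  31.6]
```

```bash
python3 -m inch '[{"ax":0,"ay":0,"az":0,"dx":44,"dy":176,"dz":0,"fingers":87},{"ax":0,"ay":0,"az":0,"dx":44,"dy":176,"dz":0,"fingers":87},{"ax":0,"ay":0,"az":0,"dx":44,"dy":176,"dz":0,"fingers":87},{"ax":0,"ay":0,"az":0,"dx":44,"dy":176,"dz":0,"fingers":87},{"ax":0,"ay":0,"az":0,"dx":44,"dy":176,"dz":0,"fingers":87},{"ax":0,"ay":0,"az":0,"dx":44,"dy":176,"dz":0,"fingers":87}]'; cat > look.py <<'E'
from h import *
import sys,pickle
n=sys.argv[1];s=snap('wrist',n);o=get_obs();r={}
for t in sys.argv[2:]:
    r[t]=[(round(x['score'],2),x['position']) for x in landmark_of(t,'wrist')][:3]
    print(t,[(a,np.round(p,1).tolist(),atz(s,p,{'striker':.226,'cap':.186,'trip_pad':.141,'nest_tab':.062,'nest':.038,'trip':.135}.get(t,0)).round(4).tolist()) for a,p in r[t]])
print(o['clock'],o['tool_pos'])
s.pop('image');pickle.dump((s,r),open(n+'.pkl','wb'))
E
python3 look.py w1 striker cap trip_pad nest_tab stamper
```

```text
clock: 3.25
tool_pos: [0.42, 0.073, 0.3506]
orientation: [-180.0, -0.0, 0.1]
force: [-0.2, 0.6, -0.8]
opening: 0.0869
striker []
cap [(0.66, [442.6, 239.6], [0.3441, -0.1215, 0.186])]
trip_pad [(0.62, [498.7, 241.3], [0.3204, -0.2154, 0.141]), (0.39, [158.8, 264.7], [0.289, 0.1874, 0.141]), (0.37, [15.2, 80.5], [0.5006, 0.3185, 0.141])]
nest_tab [(0.73, [314.6, 93.9], [0.485, -0.0025, 0.062]), (0.24, [207.8, 16.7], [0.5731, 0.1283, 0.062]), (0.19, [16.3, 82.2], [0.4987, 0.37, 0.062])]
stamper [(0.78, [382.0, 184.3], [0.3484, -0.124, 0.0]), (0.64, [122.2, 217.1], [0.2934, 0.2826, 0.0])]
3.3 [0.41999857 0.07318738 0.35050519]
```

View pics/w1.png

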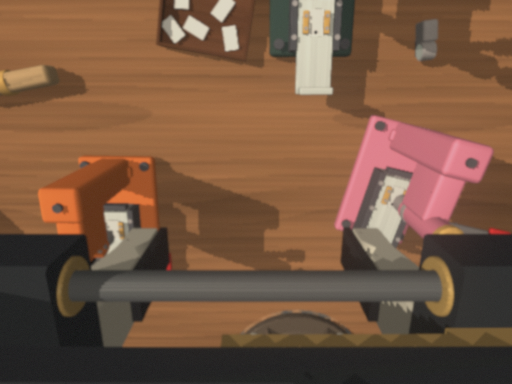

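```bash
python3 -m inch '[{"ax":0,"ay":0,"az":0,"dx":60,"dy":10,"dz":-20,"fingers":87},{"ax":0,"ay":0,"az":0,"dx":120,"dy":10,"dz":-20,"fingers":87},{"ax":0,"ay":0,"az":0,"dx":160,"dy":20,"dz":-20,"fingers":87},{"ax":0,"ay":0,"az":0,"dx":160,"dy":20,"dz":-20,"fingers":87},{"ax":0,"ay":0,"az":0,"dx":160,"dy":20,"dz":-20,"fingers":87}]'; 
python3 look.py w2 striker cap trip_pad nest_tab nest
python3 -m inch '[{"ax":0,"ay":0,"az":0,"dx":0,"dy":60,"dz":0,"fingers":87},{"ax":0,"ay":0,"az":0,"dx":0,"dy":120,"dz":0,"fingers":87},{"ax":0,"ay":0,"az":0,"dx":0,"dy":120,"dz":0,"fingers":87},{"ax":0,"ay":0,"az":0,"dx":0,"dy":120,"dz":0,"fingers":87}]'; 
python3 look.py w3 striker cap trip_pad nest_tab nest
```

```text
clock: 4.18
tool_pos: [0.58, 0.0523, 0.3701]
orientation: [180.0, 0.1, 0.0]
force: [-0.5, 0.7, 1.1]
opening: 0.0868
striker [(0.85, [314.9, 138.7], [0.6112, -0.0013, 0.226]), (0.49, [381.5, 161.8], [0.5903, -0.0624, 0.226])]
cap [(0.82, [308.7, 132.1], [0.6114, -0.0018, 0.186])]
trip_pad [(0.75, [382.5, 126.7], [0.6112, -0.0913, 0.141])]
nest_tab [(0.95, [292.7, 209.7], [0.482, -0.0033, 0.062]), (0.75, [349.3, 335.5], [0.2627, -0.103, 0.062]), (0.36, [31.0, 185.9], [0.5179, 0.3688, 0.062])]
nest [(0.97, [289.1, 148.6], [0.5668, 0.0021, 0.038])]
4.225 [0.57966442 0.05245784 0.37068193]
clock: 4.97
tool_pos: [0.58, -0.0678, 0.3709]
orientation: [-180.0, -0.0, -0.0]
force: [-0.5, 0.1, -0.7]
opening: 0.087
striker [(0.71, [177.9, 136.7], [0.613, -0.0003, 0.226]), (0.65, [119.3, 134.8], [0.6148, 0.0513, 0.226])]
cap [(0.86, [190.3, 131.6], [0.612, -0.0041, 0.186]), (0.64, [463.2, 220.6], [0.5164, -0.293, 0.186])]
trip_pad [(0.89, [362.9, 340.4], [0.3216, -0.216, 0.141]), (0.71, [274.6, 127.4], [0.6105, -0.0905, 0.141]), (0.53, [304.3, 161.7], [0.5712, -0.1255, 0.141])]
nest_tab [(0.86, [210.3, 206.7], [0.4869, -0.0042, 0.062]), (0.57, [279.3, 335.9], [0.2624, -0.1084, 0.062]), (0.5, [463.0, 221.0], [0.4644, -0.3737, 0.062])]
nest [(0.57, [204.6, 147.0], [0.5695, 0.0039, 0.038])]
5.025 [ 0.58007254 -0.06723954  0.37081866]
```

View pics/w2.png

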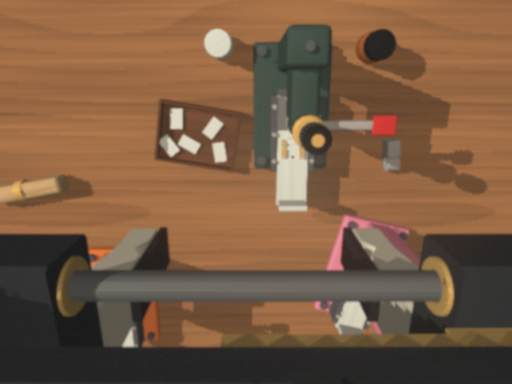

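View pics/w3.png

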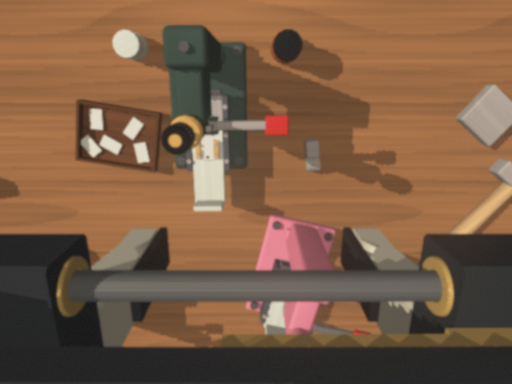

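```bash
python3 - <<'E'
from h import *
import pickle
a,ra=pickle.load(open('w2.pkl','rb'));b,rb=pickle.load(open('w3.pkl','rb'))
for n,i,j in(('striker',0,0),('cap',0,0),('trip_pad',0,1),('nest_tab',0,0),('nest',0,0)):
    p,e=tri([ray(a,ra[n][i][1]),ray(b,rb[n][j][1])]);print(n,p.round(4),np.round(e,4))
# color: knob disc top, red pad centroid, nest edge
for k,s in(('w2',a),('w3',b)):
    im=cv2.imread(f'pics/{k}.png');B,G,R=[im[...,i].astype(int) for i in range(3)]
    m=((R>180)&(G<70)&(B<70)).astype(np.uint8);m[200:]=0
    n,l,st,c=cv2.connectedComponentsWithStats(m);i=1+np.argmax(st[1:,4]);print('red',c[i].round(1),st[i],atz(s,c[i],.141).round(4))
    for P in([.612,-.002,.239],[.612,-.002,.213],[.612,-.002,.195],[.484,-.002,.074],[.484,-.002,.038]): print(proj(s,P).round(1),end=' ')
    print()
E
python3 - <<'E'
import cv2
a=cv2.imread('pics/w2.png')[20:220,230:410];b=cv2.imread('pics/w3.png')[20:220,130:310]
cv2.imwrite('pics/wc.png',cv2.resize(cv2.hconcat([a,b]),None,fx=2.2,fy=2.2,interpolation=cv2.INTER_CUBIC))
E
```

```text
striker [ 0.6125 -0.0008  0.2284] [0.0009 0.0009]
cap [ 0.6108 -0.0029  0.1792] [0.0003 0.0003]
trip_pad [ 0.6111 -0.0904  0.1434] [0.0003 0.0003]
nest_tab [ 0.4835 -0.0036  0.0593] [0.0023 0.0023]
nest [0.5696 0.0029 0.0456] [0.0013 0.0013]
red [384.1 124.5] [372 116  24  19 390] [ 0.6136 -0.0928  0.141 ]
[318.4 140.2] [313.4 135.6] [310.3 132.8] [292.7 211.4] [290.2 202.8] 
red [276.4 124.6] [266 116  22  19 379] [ 0.6136 -0.0925  0.141 ]
[176.7 140.3] [182.8 135.7] [186.5 132.9] [207.8 211.6] [210.9 203. ]
```

View pics/wc.png

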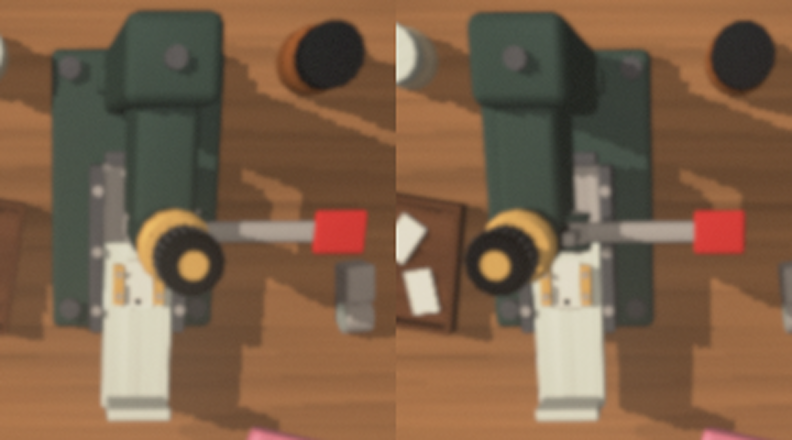

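```bash
python3 - <<'E'
from h import *
import pickle
w1=pickle.load(open('w1.pkl','rb'))[0]
for n,uv,z in(('colTL',(390,122),.172),('colTR',(490,152),.172),('colBR',(476,182),.172),('colBL',(384,148),.172),('baseTL',(375,118),.018),('boltTL',(380,126),.018),('boltBL',(345,224),.018)): print(n,atz(w1,uv,z).round(3))
E
python3 - <<'E'
import cv2
a=cv2.imread('pics/w1.png')[100:250,320:512]
cv2.imwrite('pics/w1c.png',cv2.resize(a,None,fx=4,fy=4,interpolation=cv2.INTER_CUBIC))
E
```

```text
colTL [ 0.462 -0.059  0.172]
colTR [ 0.433 -0.162  0.172]
colBR [ 0.402 -0.154  0.172]
colBL [ 0.437 -0.056  0.172]
baseTL [ 0.451 -0.097  0.018]
boltTL [ 0.44  -0.105  0.018]
boltBL [ 0.29  -0.067  0.018]
```

View pics/w1c.png

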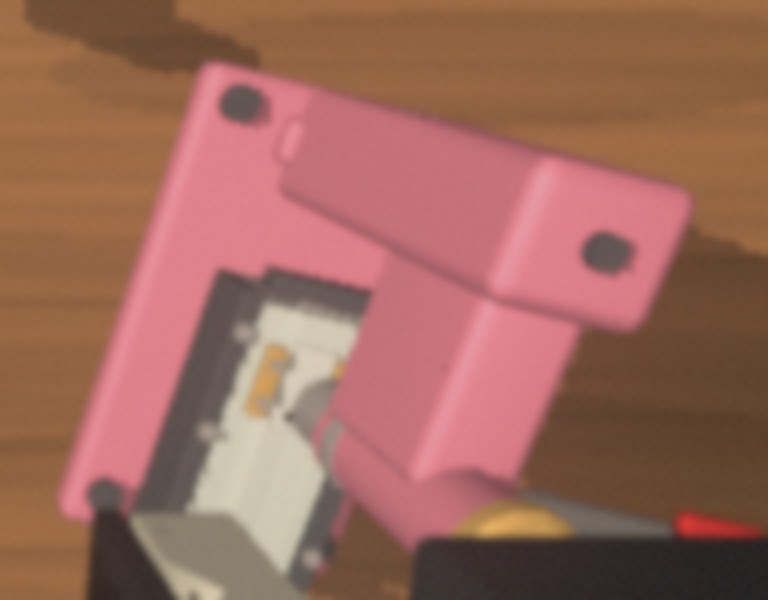

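```bash
python3 -m inch '[{"ax":0,"ay":0,"az":85,"dx":-120,"dy":-70,"dz":0,"fingers":0},{"ax":0,"ay":0,"az":85,"dx":-120,"dy":-70,"dz":0,"fingers":0},{"ax":0,"ay":0,"az":85,"dx":-120,"dy":-70,"dz":0,"fingers":0},{"ax":0,"ay":0,"az":85,"dx":-120,"dy":-70,"dz":0,"fingers":0},{"ax":0,"ay":0,"az":85,"dx":-120,"dy":-70,"dz":0,"fingers":0},{"ax":0,"ay":0,"az":85,"dx":-120,"dy":-70,"dz":0,"fingers":0},{"ax":0,"ay":0,"az":85,"dx":-120,"dy":-70,"dz":0,"fingers":0},{"ax":0,"ay":0,"az":85,"dx":-120,"dy":-70,"dz":0,"fingers":0}]'; python3 -m inch '[{"ax":0,"ay":0,"az":85,"dx":0,"dy":0,"dz":0,"fingers":0},{"ax":0,"ay":0,"az":85,"dx":0,"dy":0,"dz":0,"fingers":0},{"ax":0,"ay":0,"az":85,"dx":0,"dy":0,"dz":0,"fingers":0},{"ax":0,"ay":0,"az":85,"dx":0,"dy":0,"dz":0,"fingers":0},{"ax":0,"ay":0,"az":85,"dx":0,"dy":0,"dz":0,"fingers":0},{"ax":0,"ay":0,"az":85,"dx":0,"dy":0,"dz":0,"fingers":0},{"ax":0,"ay":0,"az":85,"dx":0,"dy":0,"dz":0,"fingers":0},{"ax":0,"ay":0,"az":85,"dx":0,"dy":0,"dz":0,"fingers":0}]'; python3 - <<'E'
from h import *
print(get_obs()['joint_pos'].round(1));goto([0.46,0.003,0.371],180)
E
```

```text
clock: 6.28
tool_pos: [0.4601, 0.0027, 0.3707]
orientation: [-180.0, 0.0, -85.3]
force: [-0.1, -0.5, 0.5]
opening: 0.0127
clock: 7.28
tool_pos: [0.4601, 0.0026, 0.3706]
orientation: [180.0, 0.0, -170.2]
force: [0.0, -0.7, 0.2]
opening: 0.0003
[  25.    -4.1  -10.3    0.   -83.8 -105.2]
shift [ 0.1  0.4 -0.4] turn [0.  0.  9.8]
```

```bash
python3 -m inch '[{"ax":0,"ay":0,"az":9,"dx":0,"dy":0,"dz":60,"fingers":0},{"ax":0,"ay":0,"az":9,"dx":0,"dy":0,"dz":120,"fingers":0},{"ax":0,"ay":0,"az":9,"dx":0,"dy":0,"dz":180,"fingers":0},{"ax":0,"ay":0,"az":9,"dx":0,"dy":0,"dz":240,"fingers":0},{"ax":0,"ay":0,"az":9,"dx":0,"dy":0,"dz":280,"fingers":0},{"ax":0,"ay":0,"az":9,"dx":0,"dy":0,"dz":318,"fingers":0},{"ax":0,"ay":0,"az":9,"dx":0,"dy":0,"dz":318,"fingers":0}]'; python3 - <<'E'
from h import *
s=snap('side');cv2.imwrite('pics/s1.png',cv2.resize(cv2.cvtColor(s['image'],4)[130:270,200:360],None,fx=4,fy=4,interpolation=cv2.INTER_CUBIC))
E
```

```text
clock: 8.15
tool_pos: [0.4583, 0.0018, 0.0506]
orientation: [-179.9, -0.3, -178.9]
force: [0.3, -0.1, 0.5]
opening: 0.0006
```

View pics/s1.png

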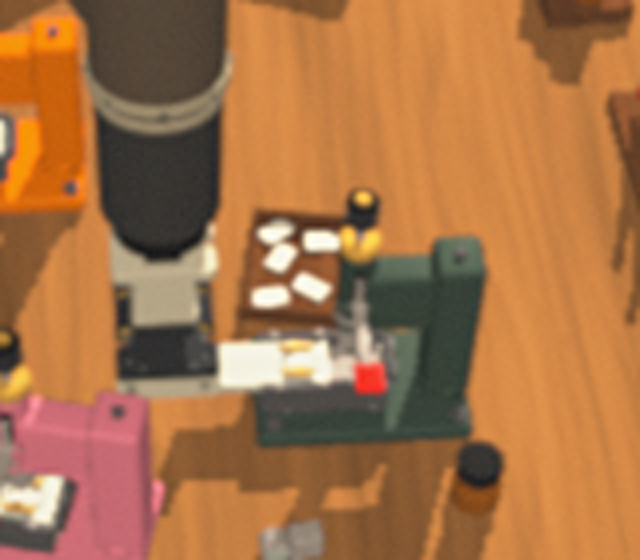

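```bash
python3 -m inch '[{"ax":0,"ay":0,"az":0,"dx":-8,"dy":0,"dz":0,"fingers":0},{"ax":0,"ay":0,"az":0,"dx":-14,"dy":0,"dz":0,"fingers":0},{"ax":0,"ay":0,"az":0,"dx":-19,"dy":0,"dz":0,"fingers":0},{"ax":0,"ay":0,"az":0,"dx":-24,"dy":0,"dz":0,"fingers":0},{"ax":0,"ay":0,"az":0,"dx":-30,"dy":0,"dz":0,"fingers":0},{"ax":0,"ay":0,"az":0,"dx":-36,"dy":0,"dz":0,"fingers":0},{"ax":0,"ay":0,"az":0,"dx":-42,"dy":0,"dz":0,"fingers":0},{"ax":0,"ay":0,"az":0,"dx":-47,"dy":0,"dz":0,"fingers":0}]'; python3 -m inch '[{"ax":0,"ay":0,"az":0,"dx":-2,"dy":0,"dz":0,"fingers":0},{"ax":0,"ay":0,"az":0,"dx":-4,"dy":0,"dz":0,"fingers":0},{"ax":0,"ay":0,"az":0,"dx":-6,"dy":0,"dz":0,"fingers":0}]'
```

```text
clock: 9.2
tool_pos: [0.5074, 0.0028, 0.0524]
orientation: [-180.0, -0.0, -179.0]
force: [-3.8, -3.2, 1.2]
opening: 0.0002
clock: 9.57
tool_pos: [0.513, 0.003, 0.0524]
orientation: [-180.0, -0.0, -179.0]
force: [-3.7, -2.5, -0.4]
opening: 0.0002
```

```bash
python3 -m inch '[{"ax":0,"ay":0,"az":0,"dx":-1,"dy":0,"dz":0,"fingers":0},{"ax":0,"ay":0,"az":0,"dx":-2,"dy":0,"dz":0,"fingers":0}]';python3 -m inch '[{"ax":0,"ay":0,"az":0,"dx":-1,"dy":0,"dz":0,"fingers":0},{"ax":0,"ay":0,"az":0,"dx":-2,"dy":0,"dz":0,"fingers":0}]'
```

```text
clock: 9.82
tool_pos: [0.515, 0.0031, 0.0524]
orientation: [-180.0, -0.0, -179.0]
force: [-3.1, -1.7, -0.8]
opening: 0.0002
clock: 10.07
tool_pos: [0.5161, 0.0031, 0.0524]
orientation: [-180.0, -0.1, -179.0]
force: [-8.9, 0.3, 5.3]
opening: 0.0004
```

```bash
python3 -m inch '[{"ax":0,"ay":0,"az":0,"dx":-0.5,"dy":0,"dz":0,"fingers":0},{"ax":0,"ay":0,"az":0,"dx":-0.5,"dy":0,"dz":0,"fingers":0}]'
```

```text
clock: 10.32
tool_pos: [0.5162, 0.0031, 0.0524]
orientation: [-180.0, -0.1, -179.0]
force: [-8.5, 0.0, 4.1]
opening: 0.0003
```

```bash
python3 - <<'E'
from h import *
s=snap('side');cv2.imwrite('pics/s2.png',cv2.resize(cv2.cvtColor(s['image'],4)[130:270,200:360],None,fx=4,fy=4,interpolation=cv2.INTER_CUBIC));print(get_obs()['force'])
E
```

```text
[-8.76095415  0.5648395   4.89711148]
```

View pics/s2.png

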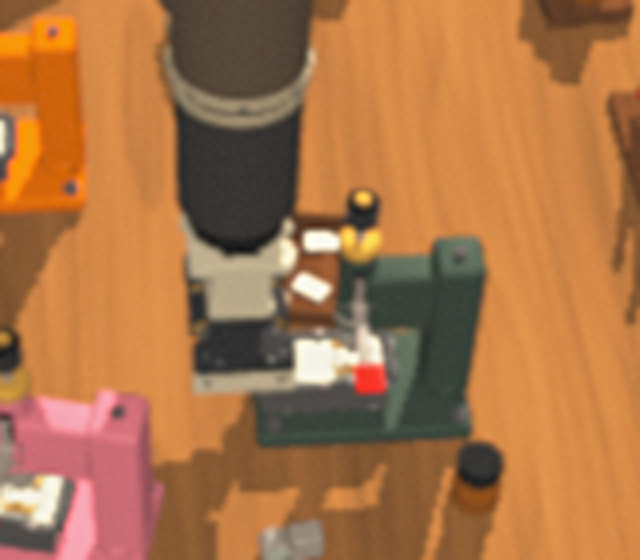

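```bash
python3 -m inch '[{"ax":0,"ay":0,"az":0,"dx":10,"dy":0,"dz":0,"fingers":0},{"ax":0,"ay":0,"az":0,"dx":30,"dy":0,"dz":0,"fingers":0},{"ax":0,"ay":0,"az":0,"dx":30,"dy":0,"dz":-60,"fingers":60},{"ax":0,"ay":0,"az":0,"dx":30,"dy":0,"dz":-120,"fingers":60},{"ax":0,"ay":0,"az":0,"dx":30,"dy":0,"dz":-180,"fingers":60},{"ax":0,"ay":0,"az":0,"dx":30,"dy":0,"dz":-240,"fingers":60},{"ax":0,"ay":0,"az":0,"dx":30,"dy":0,"dz":-280,"fingers":60},{"ax":0,"ay":0,"az":0,"dx":0,"dy":0,"dz":-280,"fingers":60}]'; python3 - <<'E'
from h import *
import os
s=snap('wrist','w4');print(landmark_of('striker','wrist'),landmark_of('nest','wrist'),landmark_of('nest_tab','wrist'))
goto([0.6115,-0.001,0.30],-179)
print(proj(s,[.6115,-.001,.239]))
E
```

```text
clock: 11.38
tool_pos: [0.5195, 0.0038, 0.3385]
orientation: [179.8, 0.7, -178.9]
force: [0.4, 0.2, -0.4]
opening: 0.0548
[{'position': [250.5, 276.5], 'score': 0.47}] [{'position': [247.7, 204.5], 'score': 0.91}, {'position': [250.0, 280.7], 'score': 0.57}] []
shift [-93.3  -6.2  32.5] turn [0.  0.1 0. ]
[247.17901303 285.18500016]
```

View pics/w4.png

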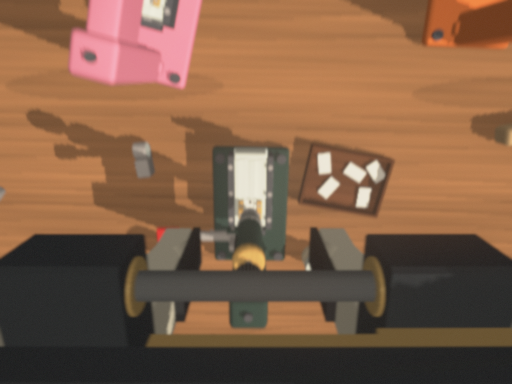

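```bash
python3 -m inch '[{"ax":0,"ay":0,"az":0,"dx":-50,"dy":-5,"dz":20,"fingers":60},{"ax":0,"ay":0,"az":0,"dx":-93,"dy":-6,"dz":33,"fingers":60},{"ax":0,"ay":0,"az":0,"dx":-93,"dy":-6,"dz":33,"fingers":60},{"ax":0,"ay":0,"az":0,"dx":-93,"dy":-6,"dz":33,"fingers":60}]'; python3 - <<'E'
from h import *
s=snap('wrist','w5');print(landmark_of('striker','wrist'))
o=get_obs();print(o['tool_pos'])
for P in([.6115,-.001,.239],[.6115,-.001,.195],o['tool_pos']): print(proj(s,P))
E
```

```text
clock: 12.08
tool_pos: [0.6103, -0.0011, 0.2994]
orientation: [-180.0, -0.0, -179.0]
force: [0.3, -0.4, 0.0]
opening: 0.06
[{'position': [255.9, 195.4], 'score': 0.87}]
[ 0.61021542 -0.00103454  0.30056722]
[255.47099962 203.26046389]
[255.42403918 184.62086905]
[255.55406594 242.07641648]
```

View pics/w5.png

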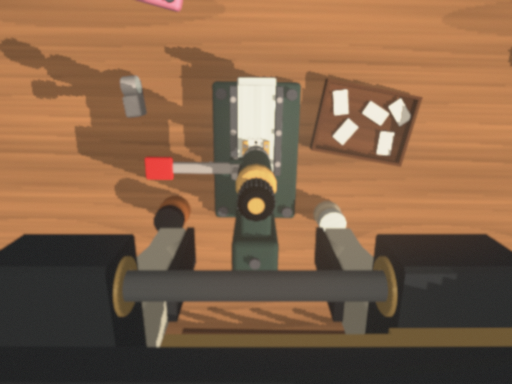

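```bash
python3 -m inch '[{"ax":0,"ay":0,"az":0,"dx":-2.5,"dy":1,"dz":30,"fingers":60},{"ax":0,"ay":0,"az":0,"dx":-2.5,"dy":1,"dz":60,"fingers":60},{"ax":0,"ay":0,"az":0,"dx":-2.5,"dy":1,"dz":80,"fingers":60},{"ax":0,"ay":0,"az":0,"dx":-2.5,"dy":1,"dz":92,"fingers":60},{"ax":0,"ay":0,"az":0,"dx":-2.5,"dy":1,"dz":92,"fingers":60}]'; python3 - <<'E'
from h import *
s=snap('side');cv2.imwrite('pics/s3.png',cv2.resize(cv2.cvtColor(s['image'],4)[130:270,220:360],None,fx=4,fy=4,interpolation=cv2.INTER_CUBIC))
s=snap('wrist','w6')
E
```

```text
clock: 12.8
tool_pos: [0.6128, -0.0001, 0.2078]
orientation: [-180.0, 0.0, -179.0]
force: [0.4, -0.4, 0.6]
opening: 0.06
```

View pics/s3.png

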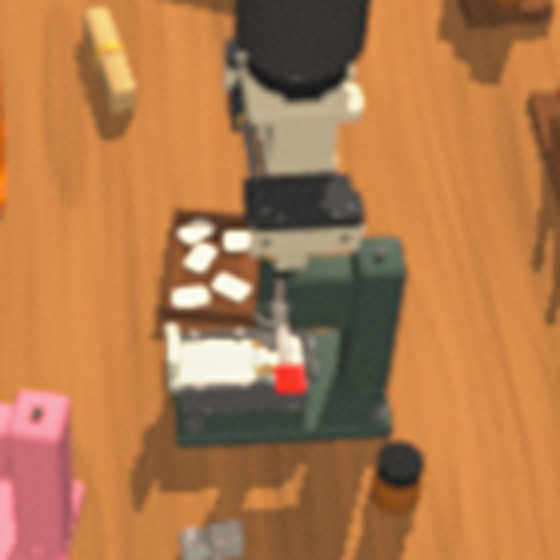

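View pics/w6.png

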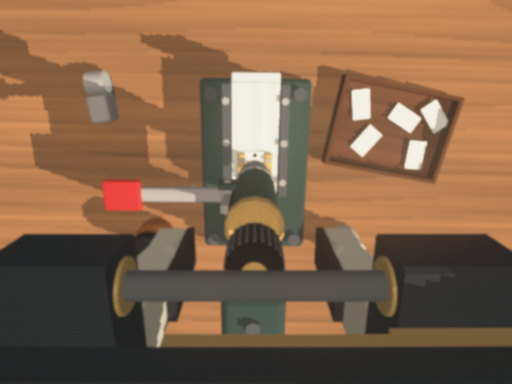

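```bash
python3 -m inch '[{"ax":0,"ay":0,"az":0,"dx":0,"dy":0,"dz":0,"fingers":0},{"ax":0,"ay":0,"az":0,"dx":0,"dy":0,"dz":0,"fingers":0},{"ax":0,"ay":0,"az":0,"dx":0,"dy":0,"dz":0,"fingers":0},{"ax":0,"ay":0,"az":0,"dx":0,"dy":0,"dz":0,"fingers":0},{"ax":0,"ay":0,"az":0,"dx":0,"dy":0,"dz":0,"fingers":0},{"ax":0,"ay":0,"az":0,"dx":0,"dy":0,"dz":0,"fingers":0}]'
```

```text
clock: 13.65
tool_pos: [0.6133, -0.0004, 0.2076]
orientation: [-180.0, 0.0, -179.0]
force: [0.4, -2.5, 0.1]
opening: 0.0255
```

```bash
python3 -m inch '[{"ax":0,"ay":0,"az":0,"dx":0,"dy":0,"dz":-1,"fingers":0},{"ax":0,"ay":0,"az":0,"dx":0,"dy":0,"dz":-3,"fingers":0},{"ax":0,"ay":0,"az":0,"dx":0,"dy":0,"dz":-5,"fingers":0},{"ax":0,"ay":0,"az":0,"dx":0,"dy":0,"dz":-7,"fingers":0},{"ax":0,"ay":0,"az":0,"dx":0,"dy":0,"dz":-9,"fingers":0},{"ax":0,"ay":0,"az":0,"dx":0,"dy":0,"dz":-10,"fingers":0},{"ax":0,"ay":0,"az":0,"dx":0,"dy":0,"dz":-10,"fingers":0}]'; python3 -m inch '[{"ax":0,"ay":0,"az":0,"dx":0,"dy":0,"dz":-2,"fingers":0},{"ax":0,"ay":0,"az":0,"dx":0,"dy":0,"dz":-4,"fingers":0},{"ax":0,"ay":0,"az":0,"dx":0,"dy":0,"dz":-6,"fingers":0},{"ax":0,"ay":0,"az":0,"dx":0,"dy":0,"dz":-7,"fingers":0},{"ax":0,"ay":0,"az":0,"dx":0,"dy":0,"dz":-8,"fingers":0}]'
```

```text
clock: 14.52
tool_pos: [0.6132, -0.0004, 0.2171]
orientation: [-180.0, -0.0, -179.0]
force: [3.2, -3.6, -6.6]
opening: 0.0253
clock: 15.15
tool_pos: [0.6132, -0.0003, 0.2243]
orientation: [-180.0, -0.1, -179.0]
force: [4.9, -5.4, -11.5]
opening: 0.025
```

```bash
python3 -m inch '[{"ax":0,"ay":0,"az":0,"dx":-0.7,"dy":-0.7,"dz":-1,"fingers":0},{"ax":0,"ay":0,"az":0,"dx":-0.7,"dy":-0.7,"dz":-1,"fingers":0}]'; python3 -m inch '[{"ax":0,"ay":0,"az":0,"dx":0,"dy":0,"dz":-1,"fingers":0},{"ax":0,"ay":0,"az":0,"dx":0,"dy":0,"dz":-1,"fingers":0}]'
```

```text
clock: 15.4
tool_pos: [0.6132, -0.0004, 0.2251]
orientation: [180.0, -0.1, -179.0]
force: [1.4, -0.6, -11.3]
opening: 0.0255
clock: 15.65
tool_pos: [0.6132, -0.0005, 0.2271]
orientation: [180.0, -0.1, -179.0]
force: [0.0, 0.8, -10.6]
opening: 0.0252
```

```bash
python3 -m inch '[{"ax":0,"ay":0,"az":0,"dx":0,"dy":0,"dz":-1,"fingers":0},{"ax":0,"ay":0,"az":0,"dx":0,"dy":0,"dz":-1,"fingers":0}]'; python3 -m inch '[{"ax":0,"ay":0,"az":0,"dx":0,"dy":0,"dz":-1,"fingers":0},{"ax":0,"ay":0,"az":0,"dx":0,"dy":0,"dz":-1,"fingers":0}]'
```

```text
clock: 15.9
tool_pos: [0.6133, -0.0004, 0.2283]
orientation: [180.0, -0.1, -179.0]
force: [-1.8, 2.5, -10.8]
opening: 0.0251
clock: 16.15
tool_pos: [0.6133, -0.0005, 0.2294]
orientation: [180.0, -0.1, -179.0]
force: [-5.2, 4.6, -11.2]
opening: 0.0252
```

```bash
python3 -m inch '[{"ax":0,"ay":0,"az":0,"dx":0,"dy":0,"dz":-1,"fingers":0},{"ax":0,"ay":0,"az":0,"dx":0,"dy":0,"dz":-1,"fingers":0}]'
```

```text
clock: 16.4
tool_pos: [0.6133, -0.0005, 0.2304]
orientation: [180.0, -0.1, -179.0]
force: [-3.7, 3.5, -9.2]
opening: 0.0252
```

```bash
python3 -m inch '[{"ax":0,"ay":0,"az":0,"dx":0,"dy":0,"dz":-1,"fingers":0},{"ax":0,"ay":0,"az":0,"dx":0,"dy":0,"dz":-1,"fingers":0}]'
```

```text
clock: 16.65
tool_pos: [0.6133, -0.0005, 0.2313]
orientation: [180.0, -0.1, -179.0]
force: [-4.6, 4.3, -10.3]
opening: 0.0254
```

```bash
python3 -m inch '[{"ax":0,"ay":0,"az":0,"dx":0.5,"dy":0.5,"dz":-1,"fingers":0},{"ax":0,"ay":0,"az":0,"dx":0.5,"dy":0.5,"dz":-1,"fingers":0}]'
```

```text
clock: 16.9
tool_pos: [0.6133, -0.0005, 0.2328]
orientation: [-180.0, -0.0, -179.0]
force: [-3.3, 2.1, -10.1]
opening: 0.0252
```

```bash
python3 -m inch '[{"ax":0,"ay":0,"az":0,"dx":0,"dy":0,"dz":-1,"fingers":0},{"ax":0,"ay":0,"az":0,"dx":0,"dy":0,"dz":-1,"fingers":0}]'
```

```text
clock: 17.15
tool_pos: [0.6133, -0.0004, 0.2336]
orientation: [-180.0, -0.0, -179.0]
force: [-3.2, 1.5, -10.9]
opening: 0.0254
```

```bash
python3 -m inch '[{"ax":0,"ay":0,"az":0,"dx":0,"dy":0,"dz":-1,"fingers":0},{"ax":0,"ay":0,"az":0,"dx":0,"dy":0,"dz":-1,"fingers":0}]'
```

```text
clock: 17.4
tool_pos: [0.6133, -0.0004, 0.2345]
orientation: [-180.0, -0.0, -179.0]
force: [-2.2, 0.5, -12.4]
opening: 0.0249
```

```bash
python3 -m inch '[{"ax":0,"ay":0,"az":0,"dx":0,"dy":0,"dz":-1,"fingers":0},{"ax":0,"ay":0,"az":0,"dx":0,"dy":0,"dz":-1,"fingers":0}]'
```

```text
clock: 17.65
tool_pos: [0.6133, -0.0004, 0.2356]
orientation: [-180.0, -0.0, -179.0]
force: [-4.3, -0.2, -11.3]
opening: 0.0255
```

```bash
python3 -m inch '[{"ax":0,"ay":0,"az":0,"dx":0,"dy":0,"dz":-0.5,"fingers":0}]' | grep -E 'pos|force';python3 -m inch '[{"ax":0,"ay":0,"az":0,"dx":0,"dy":0,"dz":-0.5,"fingers":0}]'| grep -E 'pos|force'; python3 -m inch '[{"ax":0,"ay":0,"az":0,"dx":0,"dy":0,"dz":-0.5,"fingers":0}]'| grep -E 'pos|force'
```

```text
tool_pos: [0.6133, -0.0004, 0.2359]
force: [-2.4, 0.5, -13.0]
tool_pos: [0.6133, -0.0004, 0.2364]
force: [-3.1, -1.3, -12.8]
tool_pos: [0.6133, -0.0004, 0.2369]
force: [-2.5, -0.4, -14.0]
```

```bash
python3 -m inch '[{"ax":0,"ay":0,"az":0,"dx":0,"dy":0,"dz":-0.5,"fingers":0}]' | grep -E 'pos|force';python3 -m inch '[{"ax":0,"ay":0,"az":0,"dx":0,"dy":0,"dz":-0.5,"fingers":0}]'| grep -E 'pos|force'; python3 -m inch '[{"ax":0,"ay":0,"az":0,"dx":0,"dy":0,"dz":-0.5,"fingers":0}]'| grep -E 'pos|force'
```

```text
tool_pos: [0.6133, -0.0004, 0.2375]
force: [-2.5, -1.4, -13.0]
tool_pos: [0.6133, -0.0004, 0.238]
force: [-2.7, -1.5, -13.0]
tool_pos: [0.6133, -0.0004, 0.2386]
force: [-4.2, -1.4, -11.9]
```

```bash
python3 -m inch '[{"ax":0,"ay":0,"az":0,"dx":0,"dy":0,"dz":-0.5,"fingers":0}]' | grep -E 'pos|force';python3 -m inch '[{"ax":0,"ay":0,"az":0,"dx":0,"dy":0,"dz":-0.5,"fingers":0}]'| grep -E 'pos|force'; python3 -m inch '[{"ax":0,"ay":0,"az":0,"dx":0,"dy":0,"dz":-0.5,"fingers":0}]'| grep -E 'pos|force'
```

```text
tool_pos: [0.6133, -0.0004, 0.2391]
force: [-4.1, -1.3, -13.7]
tool_pos: [0.6133, -0.0004, 0.2396]
force: [-3.3, -1.5, -14.3]
tool_pos: [0.6133, -0.0004, 0.24]
force: [-3.0, -1.5, -13.9]
```

```bash
python3 -m inch '[{"ax":0,"ay":0,"az":0,"dx":0,"dy":0,"dz":-0.5,"fingers":0}]' | grep -E 'pos|force'
```

```text
tool_pos: [0.6133, -0.0004, 0.2405]
force: [-3.8, -2.9, -14.6]
```

```bash
python3 -m inch '[{"ax":0,"ay":0,"az":0,"dx":0,"dy":0,"dz":-0.5,"fingers":0}]'| grep -E 'pos|force'
```

```text
tool_pos: [0.6133, -0.0004, 0.241]
force: [-3.4, -2.2, -14.6]
```

```bash
python3 -m inch '[{"ax":0,"ay":0,"az":0,"dx":0,"dy":0,"dz":-0.5,"fingers":0}]'| grep -E 'pos|force'
```

```text
tool_pos: [0.6133, -0.0004, 0.2415]
force: [-3.5, -2.5, -14.8]
```

```bash
python3 -m inch '[{"ax":0,"ay":0,"az":0,"dx":0,"dy":0,"dz":-0.5,"fingers":0}]'| grep -E 'pos|force'
```

```text
tool_pos: [0.6133, -0.0004, 0.242]
force: [-3.6, -3.4, -14.8]
```

```bash
python3 -m inch '[{"ax":0,"ay":0,"az":0,"dx":0,"dy":0.3,"dz":-0.5,"fingers":0}]' | grep -E 'pos|force'
```

```text
tool_pos: [0.6133, -0.0004, 0.2424]
force: [-2.1, -6.3, -18.7]
```

```bash
python3 -m inch '[{"ax":0,"ay":0,"az":0,"dx":0,"dy":0,"dz":-0.5,"fingers":0}]'| grep -E 'pos|force'
```

```text
tool_pos: [0.6133, -0.0004, 0.2424]
force: [-1.9, -4.2, -18.8]
```

```bash
python3 -m inch '[{"ax":0,"ay":0,"az":0,"dx":0,"dy":0,"dz":-0.5,"fingers":0}]'| grep -E 'pos|force'
```

```text
tool_pos: [0.6133, -0.0004, 0.2424]
force: [0.2, -5.8, -23.1]
```

```bash
python3 -m inch '[{"ax":0,"ay":0,"az":0,"dx":0,"dy":0,"dz":-0.5,"fingers":0}]'| grep -E 'pos|force'
```

```text
tool_pos: [0.6133, -0.0003, 0.2425]
force: [0.8, -5.8, -25.1]
```

```bash
python3 -m inch '[{"ax":0,"ay":0,"az":0,"dx":0,"dy":-0.5,"dz":1.5,"fingers":0},{"ax":0,"ay":0,"az":0,"dx":0,"dy":-0.5,"dz":3,"fingers":0},{"ax":0,"ay":0,"az":0,"dx":0,"dy":-0.5,"dz":3,"fingers":0}]'| grep -E 'pos|force'; python3 -m inch '[{"ax":0,"ay":0,"az":0,"dx":0,"dy":0,"dz":0.5,"fingers":0},{"ax":0,"ay":0,"az":0,"dx":0,"dy":0,"dz":1,"fingers":0}]'| grep -E 'pos|force'
```

```text
tool_pos: [0.6133, -0.0004, 0.2412]
force: [-4.2, -2.2, -13.6]
tool_pos: [0.6133, -0.0004, 0.2403]
force: [-4.4, -2.3, -13.9]
```

```bash
python3 -m inch '[{"ax":0,"ay":0,"az":0,"dx":0,"dy":0,"dz":0.5,"fingers":0},{"ax":0,"ay":0,"az":0,"dx":0,"dy":0,"dz":1,"fingers":0}]'| grep -E 'pos|force'; python3 -m inch '[{"ax":0,"ay":0,"az":0,"dx":0,"dy":0,"dz":0.5,"fingers":0},{"ax":0,"ay":0,"az":0,"dx":0,"dy":0,"dz":1,"fingers":0}]'| grep -E 'pos|force'
```

```text
tool_pos: [0.6134, -0.0004, 0.2393]
force: [-5.1, -1.5, -13.0]
tool_pos: [0.6133, -0.0004, 0.2386]
force: [-5.5, -1.0, -9.9]
```

```bash
python3 -m inch '[{"ax":0,"ay":0,"az":0,"dx":-0.4,"dy":0,"dz":0.5,"fingers":0},{"ax":0,"ay":0,"az":0,"dx":-0.4,"dy":0,"dz":0.5,"fingers":0}]'| grep -E 'pos|force'; python3 -m inch '[{"ax":0,"ay":0,"az":0,"dx":0,"dy":0,"dz":0.5,"fingers":0},{"ax":0,"ay":0,"az":0,"dx":0,"dy":0,"dz":0.5,"fingers":0}]'| grep -E 'pos|force'
```

```text
tool_pos: [0.6134, -0.0004, 0.2385]
force: [-9.2, -0.3, -9.0]
tool_pos: [0.6134, -0.0004, 0.2385]
force: [-8.7, 0.3, -5.9]
```

```bash
python3 -m inch '[{"ax":0,"ay":0,"az":0,"dx":1,"dy":0,"dz":0.5,"fingers":0},{"ax":0,"ay":0,"az":0,"dx":1,"dy":0,"dz":1,"fingers":0}]'| grep -E 'pos|force'; python3 -m inch '[{"ax":0,"ay":0,"az":0,"dx":0,"dy":0,"dz":0,"fingers":0},{"ax":0,"ay":0,"az":0,"dx":0,"dy":0,"dz":0.3,"fingers":0}]'
```

```text
tool_pos: [0.6134, -0.0004, 0.2383]
force: [-7.2, 0.2, -2.4]
clock: 21.9
tool_pos: [0.6135, -0.0004, 0.2383]
orientation: [180.0, 0.2, -178.9]
force: [-8.6, -0.1, -2.3]
opening: 0.0256
```

```bash
python3 -m inch '[{"ax":0,"ay":0,"az":0,"dx":0.7,"dy":0,"dz":0.3,"fingers":0},{"ax":0,"ay":0,"az":0,"dx":0.7,"dy":0,"dz":0.3,"fingers":0}]'; python3 -m inch '[{"ax":0,"ay":0,"az":0,"dx":0,"dy":0,"dz":0,"fingers":60},{"ax":0,"ay":0,"az":0,"dx":0,"dy":0,"dz":0,"fingers":60},{"ax":0,"ay":0,"az":0,"dx":0,"dy":0,"dz":0,"fingers":60},{"ax":0,"ay":0,"az":0,"dx":0,"dy":0,"dz":0,"fingers":60},{"ax":0,"ay":0,"az":0,"dx":0,"dy":0,"dz":0,"fingers":60}]'; python3 -m inch '[{"ax":0,"ay":0,"az":0,"dx":0,"dy":0,"dz":-30,"fingers":60},{"ax":0,"ay":0,"az":0,"dx":0,"dy":0,"dz":-70,"fingers":60},{"ax":0,"ay":0,"az":0,"dx":0,"dy":0,"dz":-110,"fingers":60},{"ax":0,"ay":0,"az":0,"dx":0,"dy":0,"dz":-110,"fingers":60}]'; python3 - <<'E'
from h import *
s=snap('side');cv2.imwrite('pics/s4.png',cv2.resize(cv2.cvtColor(s['image'],4)[130:270,220:360],None,fx=4,fy=4,interpolation=cv2.INTER_CUBIC))
s=snap('wrist','w7')
goto([0.6125,-0.095,0.349],-179)
E
```

```text
clock: 22.15
tool_pos: [0.6134, -0.0004, 0.2383]
orientation: [180.0, 0.3, -178.9]
force: [-6.8, -0.1, -3.5]
opening: 0.0254
clock: 22.78
tool_pos: [0.6124, -0.0005, 0.2356]
orientation: [-180.0, 0.0, -179.0]
force: [1.2, -0.6, -0.6]
opening: 0.0594
clock: 23.28
tool_pos: [0.6136, -0.0005, 0.3493]
orientation: [180.0, 0.4, -179.0]
force: [-0.6, 0.2, -0.1]
opening: 0.0599
shift [  1.3 -94.6  -3.6] turn [0. 0. 0.]
```

View pics/s4.png

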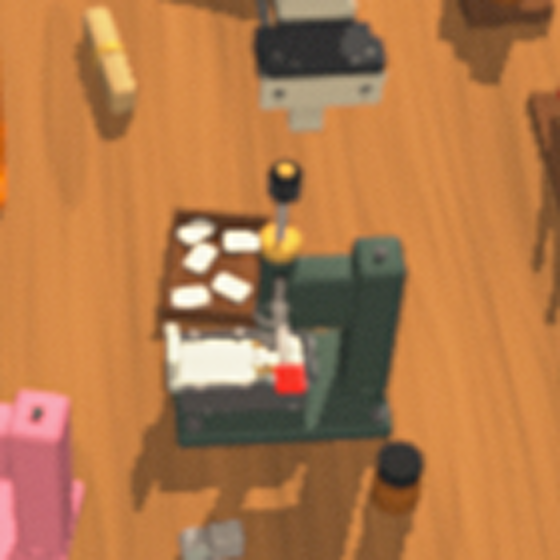

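View pics/w7.png

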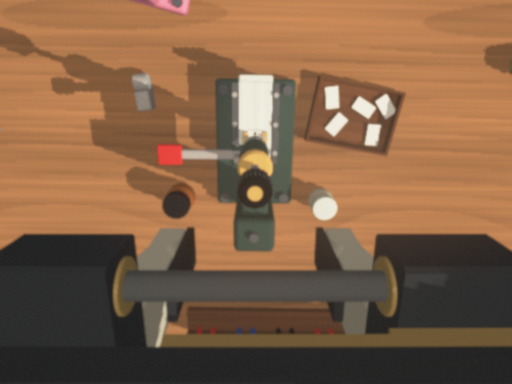

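```bash
python3 -m inch '[{"ax":0,"ay":0,"az":-85,"dx":1,"dy":-50,"dz":0,"fingers":0},{"ax":0,"ay":0,"az":-85,"dx":1,"dy":-93,"dz":0,"fingers":0},{"ax":0,"ay":0,"az":-85,"dx":1,"dy":-93,"dz":0,"fingers":0},{"ax":0,"ay":0,"az":-85,"dx":1,"dy":-93,"dz":0,"fingers":0},{"ax":0,"ay":0,"az":-85,"dx":1,"dy":-93,"dz":0,"fingers":0},{"ax":0,"ay":0,"az":-85,"dx":1,"dy":-93,"dz":0,"fingers":0},{"ax":0,"ay":0,"az":-85,"dx":1,"dy":-93,"dz":0,"fingers":0},{"ax":0,"ay":0,"az":-85,"dx":1,"dy":-93,"dz":0,"fingers":0}]'; python3 - <<'E'
from h import *
s=snap('wrist','w8');print(landmark_of('trip_pad','wrist'));print(proj(s,[.612,-.092,.141]))
goto([0.6125,-0.093,0.16],-89.5)
E
```

```text
clock: 24.38
tool_pos: [0.6124, -0.0935, 0.3438]
orientation: [179.9, -0.0, -93.6]
force: [-0.1, 0.5, -0.3]
opening: 0.0008
[{'position': [251.4, 159.5], 'score': 0.65}]
[255.71161186 159.9362235 ]
shift [ -0.5  -0.4 184. ] turn [ 0.1 -0.  -4.4]
```

View pics/w8.png

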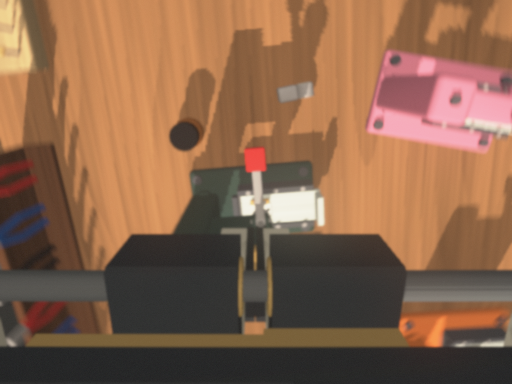

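```bash
python3 -m inch '[{"ax":0,"ay":0,"az":-4,"dx":0,"dy":0,"dz":60,"fingers":0},{"ax":0,"ay":0,"az":-4,"dx":0,"dy":0,"dz":120,"fingers":0},{"ax":0,"ay":0,"az":-4,"dx":0,"dy":0,"dz":165,"fingers":0},{"ax":0,"ay":0,"az":-4,"dx":0,"dy":0,"dz":188,"fingers":0},{"ax":0,"ay":0,"az":-4,"dx":0,"dy":0,"dz":188,"fingers":0}]'; python3 - <<'E'
from h import *
s=snap('side');cv2.imwrite('pics/s5.png',cv2.resize(cv2.cvtColor(s['image'],4)[130:270,220:360],None,fx=4,fy=4,interpolation=cv2.INTER_CUBIC))
E
```

```text
clock: 25.1
tool_pos: [0.6111, -0.0937, 0.1548]
orientation: [179.7, -0.0, -90.2]
force: [-0.6, -0.0, 1.2]
opening: -0.0
```

View pics/s5.png

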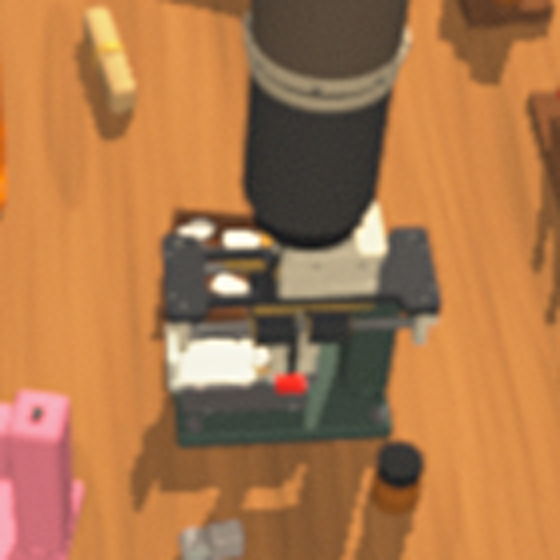

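```bash
python3 -m inch '[{"ax":0,"ay":0,"az":0,"dx":0,"dy":0,"dz":5,"fingers":0},{"ax":0,"ay":0,"az":0,"dx":0,"dy":0,"dz":10,"fingers":0},{"ax":0,"ay":0,"az":0,"dx":0,"dy":0,"dz":12,"fingers":0},{"ax":0,"ay":0,"az":0,"dx":0,"dy":0,"dz":14,"fingers":0},{"ax":0,"ay":0,"az":0,"dx":0,"dy":0,"dz":15.5,"fingers":0},{"ax":0,"ay":0,"az":0,"dx":0,"dy":0,"dz":17,"fingers":0}]';python3 -m inch '[{"ax":0,"ay":0,"az":0,"dx":0,"dy":0,"dz":1,"fingers":0},{"ax":0,"ay":0,"az":0,"dx":0,"dy":0,"dz":2,"fingers":0}]'; python3 -m inch '[{"ax":0,"ay":0,"az":0,"dx":0,"dy":0,"dz":1,"fingers":0},{"ax":0,"ay":0,"az":0,"dx":0,"dy":0,"dz":2,"fingers":0}]'
```

```text
clock: 25.9
tool_pos: [0.6129, -0.0936, 0.1405]
orientation: [-180.0, -0.0, -90.0]
force: [-0.9, -1.2, -0.1]
opening: 0.0006
clock: 26.15
tool_pos: [0.613, -0.0937, 0.1388]
orientation: [-180.0, -0.0, -90.0]
force: [-1.0, -0.4, 3.7]
opening: 0.0004
clock: 26.4
tool_pos: [0.613, -0.0937, 0.1372]
orientation: [-180.0, -0.0, -90.0]
force: [-2.0, -0.3, 6.5]
opening: 0.0003
```

```bash
for i in 1; do python3 -m inch '[{"ax":0,"ay":0,"az":0,"dx":0,"dy":0,"dz":1,"fingers":0},{"ax":0,"ay":0,"az":0,"dx":0,"dy":0,"dz":2,"fingers":0}]'; done; python3 -m inch '[{"ax":0,"ay":0,"az":0,"dx":0,"dy":0,"dz":1,"fingers":0},{"ax":0,"ay":0,"az":0,"dx":0,"dy":0,"dz":2,"fingers":0}]'
```

```text
clock: 26.65
tool_pos: [0.613, -0.0935, 0.1344]
orientation: [-180.0, 0.0, -90.0]
force: [-0.2, -0.7, 3.1]
opening: 0.0006
clock: 26.9
tool_pos: [0.613, -0.0935, 0.1324]
orientation: [-180.0, 0.0, -90.0]
force: [0.5, -0.7, 2.7]
opening: 0.0006
```

```bash
python3 -m inch '[{"ax":0,"ay":0,"az":0,"dx":0,"dy":0,"dz":1,"fingers":0},{"ax":0,"ay":0,"az":0,"dx":0,"dy":0,"dz":1.5,"fingers":0}]'; python3 - <<'E'
from h import *
s=snap('side');cv2.imwrite('pics/s6.png',cv2.resize(cv2.cvtColor(s['image'],4)[130:270,220:360],None,fx=4,fy=4,interpolation=cv2.INTER_CUBIC))
E
```

```text
clock: 27.15
tool_pos: [0.613, -0.0934, 0.131]
orientation: [-180.0, 0.0, -90.0]
force: [0.5, -0.3, 1.8]
opening: 0.0007
```

View pics/s6.png

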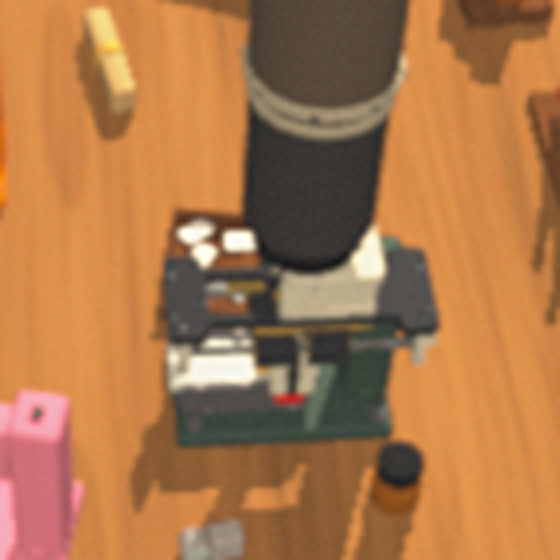

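```bash
python3 -m inch '[{"ax":0,"ay":0,"az":0,"dx":0,"dy":0,"dz":0,"fingers":0},{"ax":0,"ay":0,"az":0,"dx":0,"dy":0,"dz":-4,"fingers":0},{"ax":0,"ay":0,"az":0,"dx":0,"dy":0,"dz":-10,"fingers":0},{"ax":0,"ay":0,"az":0,"dx":0,"dy":0,"dz":-30,"fingers":0},{"ax":0,"ay":0,"az":0,"dx":40,"dy":0,"dz":-80,"fingers":0},{"ax":0,"ay":0,"az":0,"dx":90,"dy":0,"dz":-130,"fingers":0},{"ax":0,"ay":0,"az":0,"dx":140,"dy":0,"dz":-180,"fingers":0},{"ax":0,"ay":0,"az":0,"dx":140,"dy":0,"dz":-200,"fingers":0}]'; python3 - <<'E'
from h import *
s=snap('side');cv2.imwrite('pics/s7.png',cv2.resize(cv2.cvtColor(s['image'],4)[130:270,220:360],None,fx=4,fy=4,interpolation=cv2.INTER_CUBIC))
print(proj(s,[.6125,-.0005,.226]),proj(s,[.6125,-.0005,.22]))
print([ (c['score'],c['position']) for c in landmark_of('striker','side')],[ (c['score'],c['position']) for c in landmark_of('trip_pad','side')])
s=snap('top');cv2.imwrite('pics/t7.png',cv2.resize(cv2.cvtColor(s['image'],4)[110:250,180:340],None,fx=4,fy=4,interpolation=cv2.INTER_CUBIC))
E
```

```text
clock: 28.2
tool_pos: [0.6121, -0.2358, 0.3329]
orientation: [-180.0, -0.0, -90.1]
force: [0.7, 0.5, -0.4]
opening: 0.0004
[290.7066619  182.62357838] [290.58266761 183.98857865]
[(0.6, [185.4, 125.0]), (0.54, [288.5, 182.8]), (0.39, [197.7, 216.5])] [(0.66, [290.8, 223.8]), (0.56, [195.6, 258.7])]
```

View pics/s7.png

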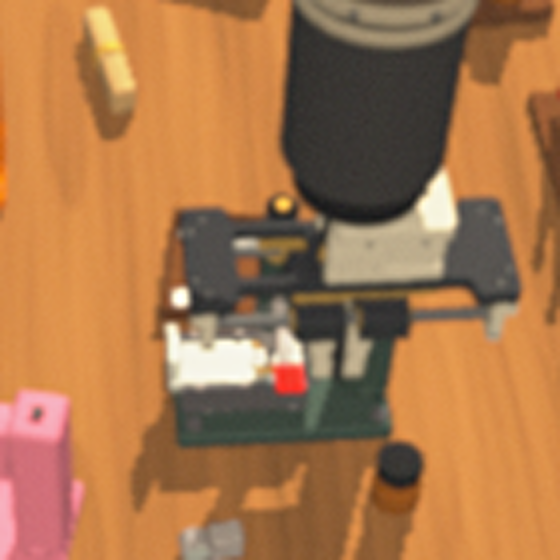

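View pics/t7.png

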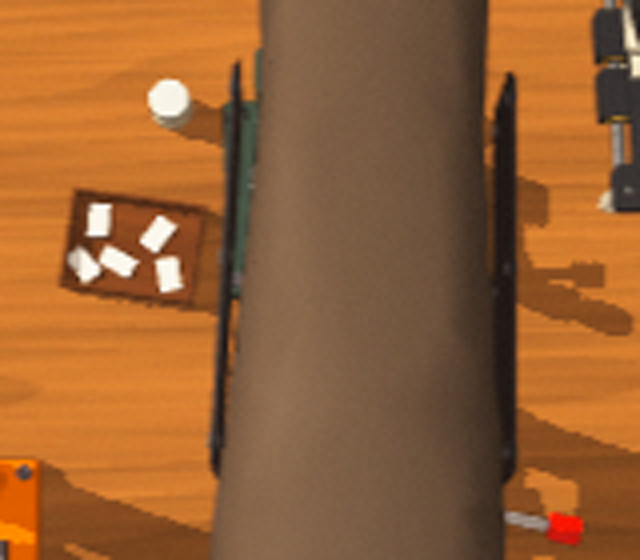

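```bash
python3 -m inch '[{"ax":0,"ay":0,"az":0,"dx":60,"dy":0,"dz":0,"fingers":0},{"ax":0,"ay":0,"az":0,"dx":120,"dy":0,"dz":0,"fingers":0},{"ax":0,"ay":0,"az":0,"dx":180,"dy":0,"dz":0,"fingers":0},{"ax":0,"ay":0,"az":0,"dx":180,"dy":0,"dz":0,"fingers":0},{"ax":0,"ay":0,"az":0,"dx":180,"dy":0,"dz":0,"fingers":0}]'; python3 - <<'E'
from h import *
s=snap('side','side8');a=cv2.imread('pics/side0.png');b=cv2.imread('pics/side8.png')
c=lambda i:cv2.resize(i[165:250,240:330],None,fx=4.4,fy=4.4,interpolation=cv2.INTER_CUBIC)
cv2.imwrite('pics/cmp.png',cv2.hconcat([c(a),c(b)]))
def shift(y0,y1,x0,x1):
    f=lambda i:cv2.cvtColor(i[y0:y1,x0:x1],6).astype(np.float32)
    return cv2.phaseCorrelate(f(a),f(b))
t=cv2.cvtColor(a,6)[176:192,283:298]
r=cv2.matchTemplate(cv2.resize(cv2.cvtColor(b,6)[165:205,275:305],None,fx=8,fy=8,interpolation=2),cv2.resize(t,None,fx=8,fy=8,interpolation=2),5)
_,m,_,l=cv2.minMaxLoc(r);print('knob shift px',l[0]/8-8,l[1]/8-11,m)
T=snap('top','top8')
E
```

```text
clock: 29.02
tool_pos: [0.6126, -0.413, 0.3292]
orientation: [179.9, 0.1, -90.0]
force: [0.7, 0.3, -0.2]
opening: 0.0001
knob shift px -0.125 0.875 0.937894344329834
```

View pics/cmp.png

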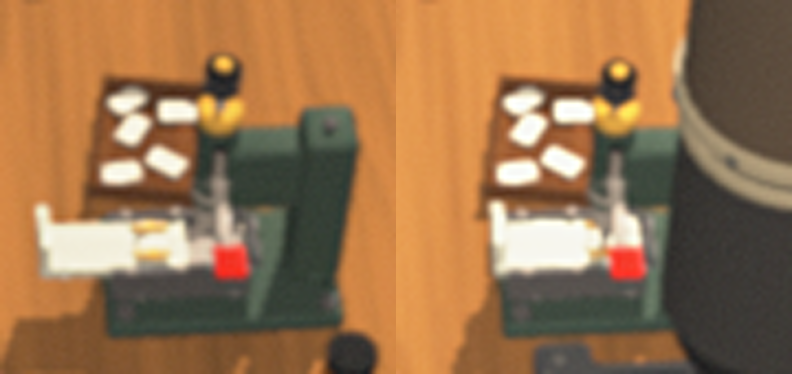

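View pics/top8.png

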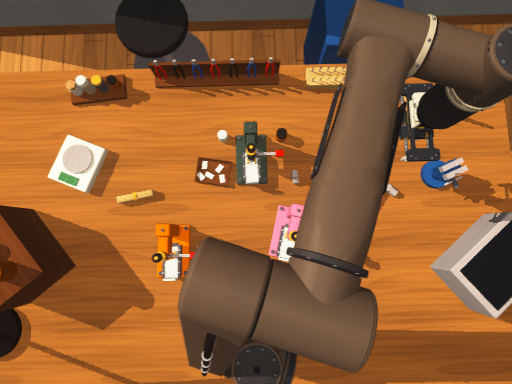

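```bash
python3 -c "
from h import *
o=get_obs();print(o['clock'],o['force'],np.abs(o['qvel']).max());close_job()"
```

```text
29.125 [-0.81743229  0.3569434   0.08456626] 0.6277612742057239
the job is handed in; nothing more can be done
```

I stamped the tag on the dark green machine and handed the job in at about 29 s of the 72 s allowed. No verdict is reported back.

- **Slide:** I pushed it about 42 mm until it stopped dead, with a steady force of about 9 N. The side view agrees with that travel, but the pictures cannot resolve the 2 mm tolerance, so "fully home" rests on feeling the stop.
- **Striker:** I never felt the sear's drag clearly above the force noise. I kept drawing and touched the cap stop at about 34.8 mm. I had sent four small steps together there, and I estimate they put about 10 N on the cap, against the 15 N limit. Easing down, the knob stopped at about 30.7 mm and its pull fell to 2–3 N. It stood by itself when I let go, which the side and wrist pictures confirmed.
- **Trip:** The pad took about 6.5 N at most, and this fell to about 3 N when the striker fired. I then raised the gripper and the pad came back up.
- **Last checks:**
  - By eye, the knob is 1.4 px lower than at the start, about 6 mm as a full blow should leave it. Automatic matching of the same pictures gave only 0.9 px, about 4 mm, which is the edge of the requirement; it may be thrown off by the cap behind the knob.
  - The stamp's face was not seen directly, so "stamp down" is inferred from the knob.
  - The tray, jars and loupe look unmoved. The hammer and bench block were mostly hidden behind the arm in the last picture, but the gripper never worked near them.
  - The measured tool force was under 1 N, so the robot was touching nothing.

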